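Open the touch-latch cupboard

TASK

Open the blue cupboard for the craft class: press its handleless door in near the free edge until the catch lets go, take the finger away so that the door springs ajar, then put a fingertip behind the free edge and push the door wide open, about square to the cupboard. Work with the fingertips only and do not grip the door between the fingers; leave the yellow cupboard shut and do not pick up or shift any of the things standing around.

Things in the scene. Friction and masses are not known exactly. Their poses are not given: they have to be found in the camera images.
- blue_cupboard: Blue handleless cupboard (door and top blue, birch sides), 230 wide, 230 deep, 270 mm tall, fixed. Origin: centre of its underside; x points into the cupboard (the door is on the -x side, facing the robot), y left, z up. Closed door: front face at x = -137 mm, back face at x = -121 mm, 6 mm off the carcass, z 14 to 268 mm; hinge line at x = -121, y = +113 mm (left), free edge at y = -113 mm. Small cup stack on the top; its front 60 mm are clear.
- blue_cupboard_door (a joint): Blue door's hinge, rad: 0 shut (rests within 0.01), -0.026 pressed to its stop, 1.57 square, 1.75 limit. At the dot, 4 N and 3 mm (-0.017) let the catch go; the stop is at 5 mm. As the finger leaves, a spring pushes the door to about 0.28 in 0.6 s (60 mm gap at the free edge) and no further; then it swings lightly (0.05 N m) and stays where left. The latch does not catch again.
- blue_cupboard_door_dot (a point): White dot, 24 mm, on the front face of the blue door (226 wide, 16 mm thick, no handle): the place to press. 194 mm from the hinge line, 34 mm below the door's top edge. Axes as the cupboard's while shut, turning with the door: x points into the door.
- blue_cupboard_door_hinge (a point): Hinge line of the blue door (its left back edge), at the level of the door's top edge, 268 mm above the bench.
- blue_cupboard_door_corner (a point): Upper free corner of the blue door, in the plane of its front face, level with its top edge; moves with the door. The back face is 16 mm behind it. The outermost 5 mm of the front are stepped back 6 mm all round.
- yellow_cupboard: Yellow handleless cupboard (door and top yellow, birch sides), 230 wide, 230 deep, 270 mm tall, fixed. Origin: centre of its underside; x points into the cupboard (the door is on the -x side, facing the robot), y left, z up. As the blue one, with the same latch, but hung on the right (hinge at y = -113 mm). A pot of pencils stands on it, a stack of cups and a tub of bottle caps in front of it.
- yellow_cupboard_door (a joint): Hinge of the yellow door, rad: 0 shut, positive as it opens towards the robot. To be left shut.
- cup_stack: Stack of nested paper cups, mouth down, 80 mm across, 132 mm tall, standing in front of the yellow cupboard. Origin: centre of its underside.
- cap_tub: Small clear tub of bottle caps, 90 x 120 mm, 50 mm tall, in front of the yellow cupboard. Origin: centre of its underside.
- glue_bottle: White glue bottle with orange cap, 52 mm across, 130 mm tall, at one side of the bench. Origin: centre of its underside.
- bead_jar: Amber jar with red lid, 70 mm across, 85 mm tall, at one side of the bench. Origin: centre of its underside.
- paste_brush: Flat brush, 190 mm long, lying at one side of the bench. Origin: on the bench under its middle.
- beech_block: Light wooden block, 45 x 90 x 30 mm, at one side of the bench. Origin: centre of its underside.
- small_cup_stack: Three nested paper cups, mouth down, 72 mm across, 87 mm tall, on top of the blue cupboard. Origin: centre of its underside.
- pencil_pot: Metal pot of pencils, 68 mm across, 180 mm tall with the pencils, on top of the yellow cupboard. Origin: centre of its underside.

How it is judged:
On the way, in this order (a step that is already met when the one before it is completed fails the run):
1. the blue door is pressed in against its catch (value of joint blue_cupboard_door below -0.012 rad).
2. the catch has let go and the door has sprung ajar, with the robot not touching it (value of joint blue_cupboard_door between 0.18 and 0.6 rad and contact force between each of the fingers, the arm and blue_cupboard below 0.3 N), for 0.2 s.
At the end, for the whole second after the job is handed in: The blue door stands still at 1.3 rad or more (1.57 is square), the yellow door is shut (under 0.04 rad), and every other thing is within 30 mm of where it stood (value of joint blue_cupboard_door above 1.3 rad and velocity of joint blue_cupboard_door between -0.05 and 0.05 rad/s and value of joint yellow_cupboard_door below 0.04 rad and distance of each of cup_stack, cap_tub, glue_bottle, bead_jar, paste_brush, beech_block, small_cup_stack, pencil_pot from where it was at the start of the episode below 0.03 m); the robot touches nothing.
It fails at once if the blue door gripped between the fingers (front and back touched at once) (contact force between the fingers and blue_cupboard_door_c0 above 1.5 N and contact force between the fingers and blue_cupboard_door_c1 above 1.5 N).
It fails at once if the yellow door is opened (value of joint yellow_cupboard_door above 0.06 rad).
It fails at once if one of the things standing around is picked up, shifted or knocked over (distance of any of cup_stack, cap_tub, glue_bottle, bead_jar, paste_brush, beech_block, small_cup_stack, pencil_pot from where it was at the start of the episode above 0.03 m or angle between any of cup_stack, cap_tub, glue_bottle, bead_jar, paste_brush, beech_block, small_cup_stack, pencil_pot's own z axis and vertical above 0.4 rad).
It also fails if it takes over 48 s, if anything falls off the work surface, if the arm or the gripper's body presses on something with over 40 N, if the wrist force passes 120 N, or if a joint passes its speed limit or range.

ROBOT

A 6-joint arm with a two-finger parallel gripper is mounted at the origin on the work surface. World frame = base frame: x ahead of the robot, y to its left, z up, the work surface at z = 0. Lengths are in m, angles in rad, forces in N, time in s.
With the tool pointing down it reaches from about 0.25 to 0.8 m from the base axis. Payload 8.5 kg.
Tool frame: the origin (TCP) lies on the centre line of the jaws, within the pads' length; the fingertips stand 22 mm ahead of it and the grasp point (between the pads) lies 3 mm ahead of it; y points along the fingers, x is the direction in which the jaws open and shut, and the axes are right-handed (so a half turn about y gives the same grasp; the last joint's range is limited). The gripper opens to 85 mm and grips with 20 to 120 N. Pads are 22 mm wide; open, the fingers measure 114 mm over their backs; the gripper's body (76 mm by 85 mm) begins 54 mm behind the grasp point. The pads swing forward as they close: fully open they stand 13 mm farther back than shut.
Start: joints at [-1.328, 0.238, -0.013, 1.319, 0, 1.571], TCP at [0.126, -0.51, 0.253] pointing down, gripper open.
Joint ranges: [-2.66, 2.66], [-1.03, 1.9], [-1.14, 1.46], [-1.82, 2.27], [-1.45, 1.34], [-3.14, 3.14]. Speed limits (rad/s): [2.22, 2.22, 2.79, 3.14, 3.14, 3.14].

INTERFACE

Orientations are given as a rotation vector (axis times angle).
In Python, from plant import robot, snapshot, camera_info gives the robot as it stands.
- The arm moves only by the tool play_rows, never from a script. Its argument "moves" is a list of rows, each a list of 7 numbers: the shift along the world's x, y, z in m, then the turn, a rotation vector about the world's x, y, z in rad, then the opening, from -1 (shut) to 1 (fully open), so that 0 is half open. A call has 1 to 20 rows; each row is the pose to reach, as a shift and turn from the pose commanded when the call began; what a row does not reach only later rows make up. A row lasts 1/8 s, in which the tool goes at most 62.5 mm and 10.7 degrees, less where a joint would pass 70% of its speed; a pose out of reach is approached as far as the arm can. A call with a gripper value outside its range is refused whole. The fingers move at their own pace and stop on an object; "squeeze" is the grip in N (left out, the last holds). Time passes only in rows, so rows that repeat a pose let the fingers close. It gives the time, the measured TCP pose, the force and the opening at its end, in the units of the state.
- robot.observe(): the state, without advancing time (a new reading comes with each control period).
- snapshot(name): name is "scene" or "top" or "wrist"; returns the picture (480x640x3 uint8, red, green, blue); there is no depth.
- camera_info(name): a dict with "fov_y" (degrees; the focal length in pixels is half the picture's height over the tangent of half this angle, whatever the lens; pixels are square), "cx", "cy" (the principal point, pixels), "k1" (the pictures are not rectified: a ray, as slopes to the right and down, at radius r is drawn at 1 + k1 r^2 times it, then the intrinsics apply), "eye" and "orientation" of the camera in the world. Camera axes: x right, y up, looking along -z (the intrinsics and any distortion apply to the point x, -y, -z); pixel columns grow to the right and rows downward; lengths in m; the calibration is good to about 2 mm. A picture is of the moment at which its call begins: read the wrist's pose just before it. camera_info takes no time and is no camera call; for the wrist camera it gives the pose at the moment of the call.
- robot.sign_off(): hands the job in, once; it reports no verdict.
The state is a dict: "time_s": time; "qpos": joint angles; "qvel": joint speeds; "joint_efforts": joint torques, N m; "tcp_pos": TCP position; "orientation": TCP orientation; "ft_force": force on the tool from outside, world axes, zero at the start; "moment": the same for the moment, N m; "grip_width": opening from 0.0 (shut) to 1.0 (fully open).
Only numpy, scipy, OpenCV 4.12 (cv2) and the standard library are available. Lean on these libraries where they do the work, as an engineer would, in place of code of your own. Each camera call takes 0.05 s, during which the arm holds its last target. There are 200 camera calls.

## Working session

There is one attempt and no reset: what is moved stays moved. The work goes in short steps, Python scripts to look and compute and a tool call to move; the robot and the scene stay as the last step left them, time stands still between calls to the robot, and variables do not carry over. Pictures are saved under pics/ and viewed, about 8 in all and at most 12, crops included, and the job is handed in when it is done.

Besides the shell and the picture viewer there is one more tool, called after ">>>" in YAML: its name, and indented under it one key for each argument. play_rows: Moves the arm, as the interface text tells. Its arguments: {"type":"object","properties":{"moves":{"type":"array"},"squeeze":{"type":"number"}},"required":["moves"]}

```bash
mkdir -p pics; python3 - <<'E'
from plant import robot, snapshot, camera_info
import cv2
for n in ("scene","top"):
    cv2.imwrite(f"pics/{n}0.png",snapshot(n)[:,:,::-1]); print(n,camera_info(n))
print(robot.observe())
E
```

```text
scene {'fov_y': 50.39703827073555, 'cx': 316.41419151450845, 'cy': 241.6853860959985, 'k1': -0.1486107261664515, 'eye': array([-0.0605542 ,  0.32525668,  1.46846047]), 'orientation': array([ 0.30516471, -0.5029494 , -2.02756676])}
top {'fov_y': 45.653142706285344, 'cx': 326.4610698024611, 'cy': 236.23367415566258, 'k1': -0.05798348718009178, 'eye': array([ 0.27501935, -0.01093461,  1.64638217]), 'orientation': array([ 0.16765496, -0.1523234 , -1.48165481])}
{'time_s': 0.1, 'qpos': array([-1.32800265e+00,  2.38712693e-01, -1.41407883e-02,  1.31918740e+00,
       -1.86724591e-06,  1.57085518e+00]), 'qvel': array([ 0.00052225, -0.0010579 ,  0.00373944, -0.00184712, -0.00083984,
        0.00014971]), 'joint_efforts': array([-6.47686738e-04, -5.39719427e+01,  3.47000384e+01,  1.34144074e-02,
       -9.47993522e-05, -1.10089653e-05]), 'tcp_pos': array([ 0.12613907, -0.50928524,  0.25275749]), 'orientation': array([-1.31350277,  1.02924463, -1.02760712]), 'ft_force': array([-0.39905184, -0.70324012, -0.92781893]), 'moment': array([-0.03438972,  0.05537371,  0.00476923]), 'grip_width': 0.9991808562279536}
```

View pics/scene0.png

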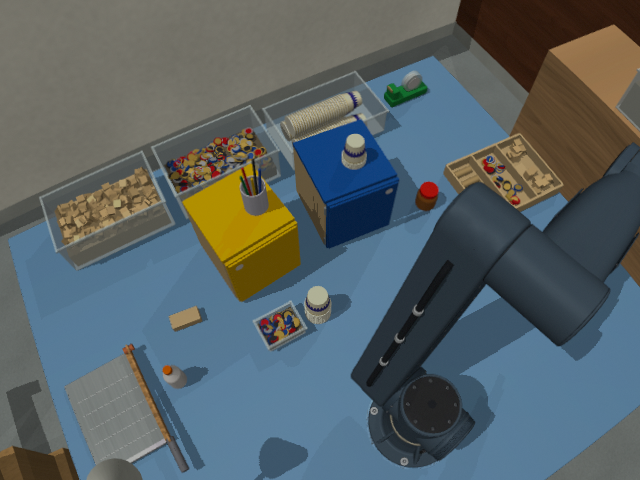

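View pics/top0.png

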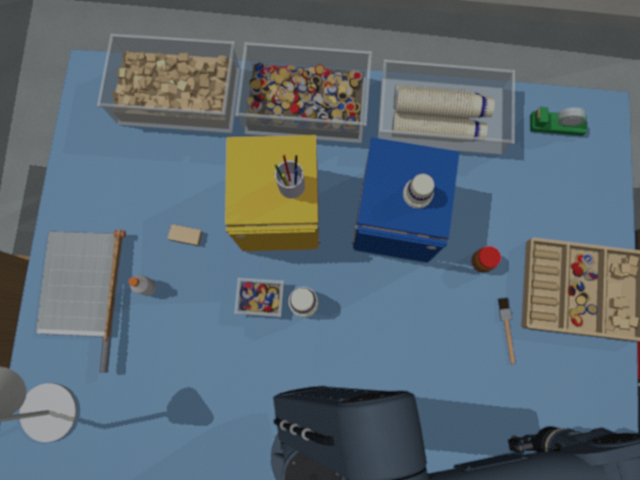

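The scene shows the blue cupboard (top front edge from about 355,225 to 447,238 in the top view) with a dot near its right edge at about (432,243). The cup stack is at (303,300), the jar at (487,259) and the brush at (507,330). I'll zoom in to get accurate corners.

```bash
python3 - <<'E'
import cv2,numpy as np
a=cv2.imread("pics/top0.png")[130:275,340:500]; b=cv2.imread("pics/scene0.png")[115:250,285:405]
a=cv2.resize(a,None,fx=4,fy=4,interpolation=cv2.INTER_CUBIC);cv2.imwrite("pics/ca.png",a)
b=cv2.resize(b,None,fx=4,fy=4,interpolation=cv2.INTER_CUBIC);cv2.imwrite("pics/cb.png",b)
E
```

```text
(no output)
```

View pics/ca.png

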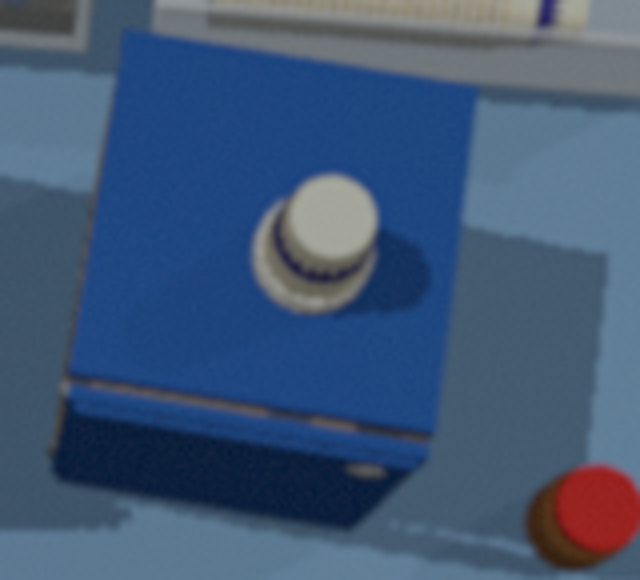

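View pics/cb.png

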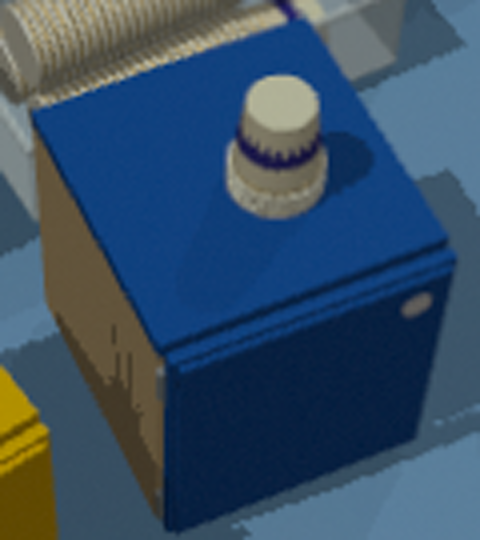

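```bash
cat > h.py <<'E'
import numpy as np
from scipy.spatial.transform import Rotation as R
from scipy.optimize import least_squares
from plant import robot, snapshot, camera_info
def proj(ci,P):
    p=R.from_rotvec(ci["orientation"]).inv().apply(np.atleast_2d(P)-ci["eye"])
    s=np.c_[p[:,0],-p[:,1]]/-p[:,2:]; s=s*(1+ci["k1"]*(s**2).sum(1,keepdims=True))
    f=240/np.tan(np.radians(ci["fov_y"]/2)); return s*f+[ci["cx"],ci["cy"]]
def at_z(ci,uv,z):
    g=lambda q:(proj(ci,[*q,z])[0]-uv); q=least_squares(g,[.5,0]).x; return q
def cup(q,L): # cupboard local->world
    return R.from_euler("z",q[2]).apply(np.atleast_2d(L))+[q[0],q[1],0]
E
python3 - <<'E'
from h import *
T,S=camera_info("top"),camera_info("scene")
tops=[[.115,.115,.27],[.115,-.115,.27],[-.115,.115,.27],[-.115,-.115,.27],[-.137,-.081,.234]]
c=lambda a,o:(np.array(a)+.5)/4-.5+o
ut=c([[124,30],[477,90],[69,377],[434,432],[366,470]],[340,130])
us=c([[35,112],[300,22],[165,352],[447,238],[417,305],[168,531],[415,437]],[285,115])
Ls=tops+[[-.137,.113,.014],[-.137,-.113,.014]]
f=lambda q:np.r_[(proj(T,cup(q,tops))-ut).ravel(),(proj(S,cup(q,Ls))-us).ravel()]
r=least_squares(f,[.7,-.1,-.1]); q=r.x
print(q.round(4)); print(r.fun.reshape(-1,2).round(1))
np.save("q.npy",q)
print("dot",cup(q,tops[4]),"hinge",cup(q,[-.121,.113,.268]),"corner",cup(q,[-.137,-.113,.268]))
for n,ci,uv,z in [("cup",T,(303,299),.132),("cupS",S,(318,295),.132),("jar",T,(487.5,258),.085),("jarS",S,(429,189),.085),("brush1",T,(504,300),.01),("brush2",T,(514,362),.01),
 ("tub",T,(236,279),.05),("tub",T,(284,281),.05),("tub",T,(282,318),.05),("yFR",T,(318,224),.27),("yFL",T,(227,233),.27)]:
    print(n,at_z(ci,uv,z).round(3))
E
```

```text
[ 0.7066 -0.1809 -0.0798]
[[-0.4 -0.2]
 [ 0.3 -1.2]
 [-0.2 -0.7]
 [ 0.5  0.3]
 [ 0.2 -0.1]
 [-1.1  0.3]
 [ 1.3 -1.3]
 [-1.4 -0.7]
 [ 0.6  0. ]
 [-0.1  0.1]
 [ 0.7  2.7]
 [ 1.1  0.9]]
dot [[ 0.56359332 -0.25067947  0.234     ]] hinge [[ 0.5950139  -0.05857338  0.268     ]] corner [[ 0.56104132 -0.28257754  0.268     ]]
cup [0.416 0.065]
cupS [0.416 0.066]
jar [ 0.576 -0.434]
jarS [ 0.582 -0.441]
brush1 [ 0.472 -0.506]
brush2 [ 0.298 -0.539]
tub [0.464 0.263]
tub [0.469 0.127]
tub [0.366 0.123]
yFR [0.591 0.038]
yFL [0.55  0.261]
```

```bash
python3 - <<'E'
from h import *
q=np.load("q.npy"); s=robot.observe()
A=R.from_rotvec(s["orientation"]); print(A.as_matrix().round(3))
yaw=q[2]
for jaw in (1,-1):
    M=R.from_matrix(np.c_[cup([0,0,yaw],[0,jaw,0])[0],[0,0,-1],np.cross(cup([0,0,yaw],[0,jaw,0])[0],[0,0,-1])])
    print((M*A.inv()).as_rotvec().round(3))
for x in (-.137-.011-.05,-.148): 
    p=cup(q,[x,-.081,.24])[0]; print(p.round(4),(p-s["tcp_pos"]).round(4))
E
```

```text
[[ 0.24  -0.     0.971]
 [-0.971  0.001  0.24 ]
 [-0.001 -1.    -0.   ]]
[ 0.000e+00 -2.000e-03  2.819e+00]
[-0.001 -0.    -0.323]
[ 0.5028 -0.2458  0.24  ] [ 0.3766  0.2635 -0.0128]
[ 0.5526 -0.2498  0.24  ] [ 0.4265  0.2595 -0.0128]
```

>>> play_rows:
  moves:
    - [0.04, 0.03, 0, 0, 0, -0.04, -1]
    - [0.08, 0.06, 0, 0, 0, -0.08, -1]
    - [0.12, 0.09, 0, 0, 0, -0.12, -1]
    - [0.16, 0.12, 0, 0, 0, -0.16, -1]
    - [0.2, 0.15, 0, 0, 0, -0.2, -1]
    - [0.24, 0.18, 0, 0, 0, -0.24, -1]
    - [0.28, 0.21, 0, 0, 0, -0.28, -1]
    - [0.32, 0.235, -0.005, 0, 0, -0.3, -1]
    - [0.35, 0.25, -0.01, 0, 0, -0.323, -1]
    - [0.377, 0.263, -0.013, 0, 0, -0.323, -1]
    - [0.377, 0.263, -0.013, 0, 0, -0.323, -1]
    - [0.377, 0.263, -0.013, 0, 0, -0.323, -1]

```text
time_s: 1.6
tcp_pos: [0.5027, -0.2465, 0.2399]
orientation: [-1.171, 1.269, -1.267]
ft_force: [0.3, 0.5, -0.9]
grip_width: 0.002
```

```bash
python3 - <<'E'
from h import *; import cv2
s=robot.observe();print(s["tcp_pos"],s["ft_force"],s["grip_width"],R.from_rotvec(s["orientation"]).as_matrix().round(3))
a=snapshot("scene")[:,:,::-1][110:310,260:500]; w=snapshot("wrist")[:,:,::-1]
cv2.imwrite("pics/s1.png",np.hstack([cv2.resize(a,(480,400)),cv2.resize(w,(320,240))[[*range(240)]+[239]*160]]))
E
```

```text
[ 0.50268694 -0.24652558  0.23993418] [ 0.29826493  0.48444797 -0.94779713] 0.0022741592253163996 [[-0.08  -0.001  0.997]
 [-0.997  0.    -0.08 ]
 [-0.    -1.    -0.001]]
```

View pics/s1.png

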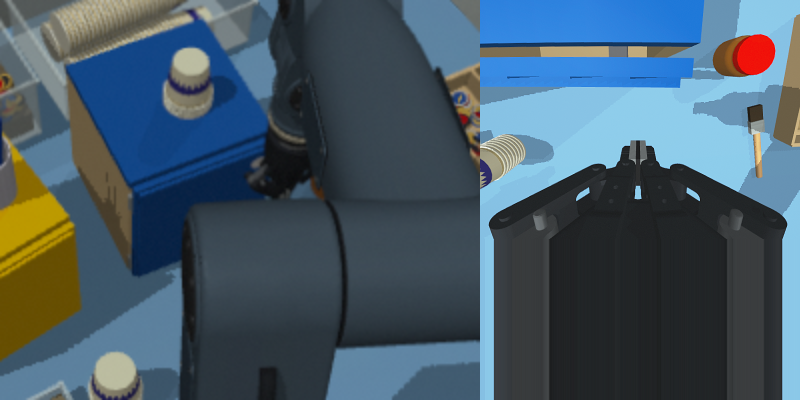

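The gripper is shut in front of the door, about 50 mm off, with the free edge and gap visible in the wrist view. The wrist camera sits on the cupboard side, so I'll check its clearance to the small cups.

```bash
python3 - <<'E'
from h import *
s=robot.observe();c=camera_info("wrist")["eye"];print("eye",c,"rel",c-s["tcp_pos"])
T=camera_info("top");print("small cups",at_z(T,np.array([333,215])/4+[340,130],.357))
E
```

```text
eye [ 0.57203313 -0.25163441  0.36137478] rel [ 0.06956005 -0.00468687  0.12101262]
small cups [ 0.68886212 -0.20389048]
```

>>> play_rows:
  moves:
    - [0.015, -0.001, 0, 0, 0, 0, -1]
    - [0.03, -0.002, 0, 0, 0, 0, -1]
    - [0.04, -0.003, 0, 0, 0, 0, -1]
    - [0.045, -0.003, 0, 0, 0, 0, -1]
    - [0.045, -0.003, 0, 0, 0, 0, -1]

```text
time_s: 2.33
tcp_pos: [0.5485, -0.2495, 0.2399]
orientation: [-1.171, 1.268, -1.267]
ft_force: [-0.3, -0.3, -0.4]
grip_width: 0.004
```

>>> play_rows:
  moves:
    - [0.002, 0, 0, 0, 0, 0, -1]
    - [0.004, 0, 0, 0, 0, 0, -1]
    - [0.004, 0, 0, 0, 0, 0, -1]

```text
time_s: 2.7
tcp_pos: [0.5517, -0.2496, 0.2403]
orientation: [-1.171, 1.269, -1.268]
ft_force: [-2.6, -0.1, 0.9]
grip_width: -0.001
```

>>> play_rows:
  moves:
    - [0.0015, 0, 0, 0, 0, 0, -1]
    - [0.003, 0, 0, 0, 0, 0, -1]
    - [0.0035, 0, 0, 0, 0, 0, -1]

```text
time_s: 3.08
tcp_pos: [0.5556, -0.2496, 0.2402]
orientation: [-1.17, 1.268, -1.268]
ft_force: [-4.6, -1.4, 1.2]
grip_width: -0.0
```

>>> play_rows:
  moves:
    - [0.001, 0, 0, 0, 0, 0, -1]
    - [0.0015, 0, 0, 0, 0, 0, -1]
    - [0.0015, 0, 0, 0, 0, 0, -1]

```text
time_s: 3.45
tcp_pos: [0.5567, -0.2496, 0.2402]
orientation: [-1.171, 1.269, -1.268]
ft_force: [-6.8, -1.4, 2.1]
grip_width: -0.004
```

>>> play_rows:
  moves:
    - [-0.04, 0.003, 0, 0, 0, 0, -1]
    - [-0.09, 0.007, 0, 0, 0, 0, -1]
    - [-0.13, 0.01, 0, 0, 0, 0, -1]
    - [-0.13, 0.01, 0, 0, 0, 0, -1]
    - [-0.13, 0.01, 0, 0, 0, 0, -1]
    - [-0.13, 0.01, 0, 0, 0, 0, -1]
    - [-0.13, 0.01, 0, 0, 0, 0, -1]
    - [-0.13, 0.01, 0, 0, 0, 0, -1]
    - [-0.13, 0.01, 0, 0, 0, 0, -1]

```text
time_s: 4.58
tcp_pos: [0.4274, -0.2395, 0.2401]
orientation: [-1.17, 1.268, -1.268]
ft_force: [0.1, -0.5, -0.2]
grip_width: 0.001
```

```bash
python3 - <<'E'
from h import *; import cv2
s=robot.observe();print(s["tcp_pos"],s["ft_force"]); print(camera_info("wrist"))
w=snapshot("wrist")[:,:,::-1]; cv2.imwrite("pics/w2.png",w)
q=np.load("q.npy")
def door(q,a,L): # L rel. hinge, closed axes
    return cup(q,R.from_euler("z",-a).apply(np.atleast_2d(L))+[-.121,.113,0])
for a in (0,.1,.2,.28,.35): print(a,door(q,a,[-.016,-.226,.268]).round(3),proj(camera_info("wrist"),door(q,a,[[-.010,-.226,.268],[0,-.226,.268]])).round(0).tolist())
E
```

```text
[ 0.42738383 -0.23954083  0.24010853] [ 0.06105465 -0.45767079 -0.22714274]
{'fov_y': 71.18299343090541, 'cx': 315.58260422273827, 'cy': 238.25922225582525, 'k1': -0.027541301661534588, 'eye': array([ 0.49693715, -0.24418447,  0.36112967]), 'orientation': array([-0.2159545 ,  0.23227878, -1.63919105])}
0 [[ 0.561 -0.283  0.268]] [[466.0, -200.0], [469.0, -255.0]]
0.1 [[ 0.539 -0.278  0.268]] [[449.0, -83.0], [456.0, -133.0]]
0.2 [[ 0.517 -0.271  0.268]] [[423.0, 23.0], [434.0, -22.0]]
0.28 [[ 0.5   -0.264  0.268]] [[398.0, 98.0], [412.0, 57.0]]
0.35 [[ 0.486 -0.257  0.268]] [[374.0, 156.0], [389.0, 120.0]]
```

View pics/w2.png

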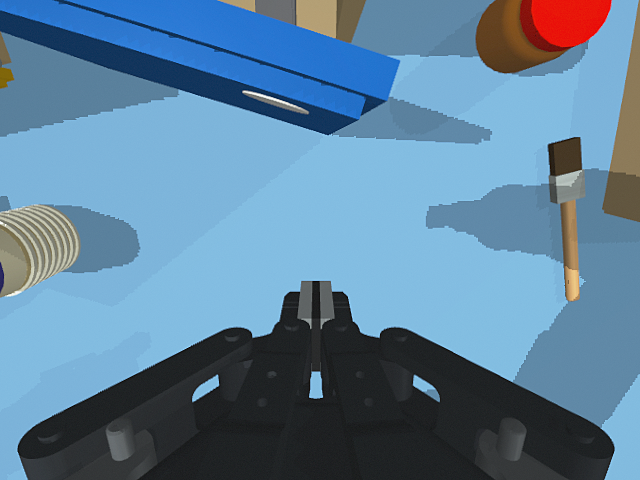

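The wrist view shows the door ajar: the back corner at (400,60) and the step corner at (388,100) match a predicted angle of about 0.28 rad. Next I'll plan the path behind the free edge and the opening arc.

```bash
cat >> h.py <<'E'
def door(q,a,L):
    return cup(q,R.from_euler("z",-a).apply(np.atleast_2d(L))+[-.121,.113,0])
E
python3 - <<'E'
from h import *
q=np.load("q.npy"); s=robot.observe(); p=s["tcp_pos"]; print(s["qpos"].round(2))
print("edge back",door(q,.28,[0,-.226,0]).round(3),"carcass",cup(q,[-.115,-.115,0]).round(3))
E0=np.array([.552,-.245,.25]); 
print("to",(E0-p).round(3))
for a in np.r_[.28:1.53:.1,1.5]: print(round(a,2),(door(q,a,[.011,-.195,.25])[0]-E0).round(3), round(-a,2))
E
```

```text
[-0.51  0.18 -0.12  1.27  0.    2.71]
edge back [[ 0.515 -0.27   0.   ]] carcass [[ 0.583 -0.286  0.   ]]
to [ 0.125 -0.005  0.01 ]
0.28 [-0.015  0.    -0.   ] -0.28
0.38 [-0.034  0.007  0.   ] -0.38
0.48 [-0.051  0.015  0.   ] -0.48
0.58 [-0.068  0.026  0.   ] -0.58
0.68 [-0.083  0.037 -0.   ] -0.68
0.78 [-0.098  0.051  0.   ] -0.78
0.88 [-0.11   0.066  0.   ] -0.88
0.98 [-0.122  0.081  0.   ] -0.98
1.08 [-0.131  0.098  0.   ] -1.08
1.18 [-0.139  0.116  0.   ] -1.18
1.28 [-0.145  0.135  0.   ] -1.28
1.38 [-0.15   0.154  0.   ] -1.38
1.48 [-0.152  0.173 -0.   ] -1.48
1.5 [-0.152  0.177  0.   ] -1.5
```

>>> play_rows:
  moves:
    - [-0.02, -0.02, 0.01, 0, 0, 0.17, -1]
    - [-0.03, -0.04, 0.01, 0, 0, 0.34, -1]
    - [-0.03, -0.06, 0.01, 0, 0, 0.51, -1]
    - [-0.03, -0.08, 0.01, 0, 0, 0.68, -1]
    - [-0.03, -0.1, 0.01, 0, 0, 0.85, -1]
    - [-0.03, -0.11, 0.01, 0, 0, 1.02, -1]
    - [-0.03, -0.11, 0.01, 0, 0, 1.19, -1]
    - [-0.03, -0.11, 0.01, 0, 0, 1.36, -1]
    - [-0.03, -0.11, 0.01, 0, 0, 1.53, -1]
    - [-0.03, -0.11, 0.01, 0, 0, 1.7, -1]
    - [-0.03, -0.11, 0.01, 0, 0, 1.87, -1]
    - [-0.03, -0.11, 0.01, 0, 0, 2.04, -1]
    - [-0.03, -0.11, 0.01, 0, 0, 2.21, -1]
    - [-0.03, -0.11, 0.01, 0, 0, 2.38, -1]
    - [-0.03, -0.11, 0.01, 0, 0, 2.55, -1]
    - [-0.03, -0.11, 0.01, 0, 0, 2.72, -1]
    - [-0.03, -0.11, 0.01, 0, 0, 2.86, -1]
    - [-0.03, -0.11, 0.01, 0, 0, 2.86, -1]

```text
time_s: 6.88
tcp_pos: [0.3972, -0.3496, 0.2503]
orientation: [-1.359, -0.938, 0.938]
ft_force: [0.1, 0.8, 0.2]
grip_width: -0.0
```

```bash
python3 - <<'E'
from h import *
s=robot.observe();print(s["tcp_pos"],s["qpos"].round(2),s["ft_force"].round(1),R.from_rotvec(s["orientation"]).as_matrix().round(2).tolist())
E
```

```text
[ 0.39722111 -0.34955329  0.25027192] [-0.72  0.25 -0.01  1.31 -0.   -0.36] [0.1 0.8 0.2] [[0.35, -0.0, -0.93], [0.93, -0.0, 0.35], [-0.0, -1.0, 0.0]]
```

>>> play_rows:
  moves:
    - [0.04, 0.004, 0, 0, 0, 0, -1]
    - [0.08, 0.008, 0, 0, 0, 0, -1]
    - [0.12, 0.012, 0, 0, 0, 0, -1]
    - [0.155, 0.012, 0, 0, 0, 0, -1]
    - [0.156, 0.02, 0, 0, 0, 0, -1]
    - [0.155, 0.04, 0, 0, 0, 0, -1]
    - [0.155, 0.06, 0, 0, 0, 0, -1]
    - [0.155, 0.08, 0, 0, 0, 0, -1]
    - [0.155, 0.095, 0, 0, 0, 0, -1]
    - [0.155, 0.105, 0, 0, 0, 0, -1]
    - [0.155, 0.105, 0, 0, 0, 0, -1]

```text
time_s: 8.25
tcp_pos: [0.5523, -0.2439, 0.2505]
orientation: [-1.359, -0.939, 0.939]
ft_force: [-0.5, -0.3, -0.4]
grip_width: -0.001
```

```bash
python3 - <<'E'
from h import *; import cv2
s=robot.observe();print(s["tcp_pos"],s["ft_force"].round(1))
a=snapshot("top")[:,:,::-1][180:330,280:480]; w=snapshot("wrist")[:,:,::-1]
cv2.imwrite("pics/s3.png",np.hstack([cv2.resize(a,(400,300)),cv2.resize(w,(400,300))]))
E
```

```text
[ 0.55229321 -0.24391567  0.25050803] [-0.5 -0.3 -0.4]
```

View pics/s3.png

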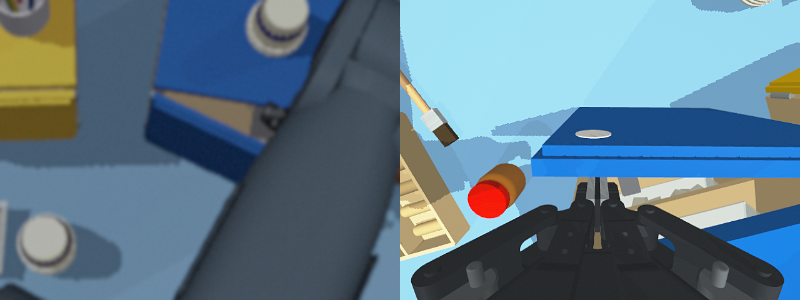

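The fingertip is behind the door near the free edge and parallel to it, with no contact force. Now I'll sweep the arc.

>>> play_rows:
  moves:
    - [-0.008, 0, 0, 0, 0, 0, -1]
    - [-0.015, 0, 0, 0, 0, 0, -1]
    - [-0.024, 0.003, 0, 0, 0, -0.05, -1]
    - [-0.034, 0.007, 0, 0, 0, -0.1, -1]
    - [-0.043, 0.011, 0, 0, 0, -0.15, -1]
    - [-0.051, 0.015, 0, 0, 0, -0.2, -1]
    - [-0.06, 0.02, 0, 0, 0, -0.25, -1]
    - [-0.068, 0.026, 0, 0, 0, -0.3, -1]
    - [-0.076, 0.031, 0, 0, 0, -0.35, -1]
    - [-0.083, 0.037, 0, 0, 0, -0.4, -1]
    - [-0.091, 0.044, 0, 0, 0, -0.45, -1]
    - [-0.098, 0.051, 0, 0, 0, -0.5, -1]
    - [-0.104, 0.058, 0, 0, 0, -0.55, -1]
    - [-0.11, 0.066, 0, 0, 0, -0.6, -1]

```text
time_s: 10.1
tcp_pos: [0.4415, -0.1787, 0.2504]
orientation: [-1.518, -0.475, 0.475]
ft_force: [0.6, -0.5, 0.3]
grip_width: -0.001
```

>>> play_rows:
  moves:
    - [-0.006, 0.007, 0, 0, 0, -0.05, -1]
    - [-0.012, 0.015, 0, 0, 0, -0.1, -1]
    - [-0.017, 0.023, 0, 0, 0, -0.15, -1]
    - [-0.021, 0.032, 0, 0, 0, -0.2, -1]
    - [-0.025, 0.041, 0, 0, 0, -0.25, -1]
    - [-0.029, 0.05, 0, 0, 0, -0.3, -1]
    - [-0.032, 0.06, 0, 0, 0, -0.35, -1]
    - [-0.035, 0.069, 0, 0, 0, -0.4, -1]
    - [-0.038, 0.078, 0, 0, 0, -0.45, -1]
    - [-0.04, 0.088, 0, 0, 0, -0.5, -1]
    - [-0.041, 0.097, 0, 0, 0, -0.55, -1]
    - [-0.042, 0.107, 0, 0, 0, -0.6, -1]
    - [-0.042, 0.115, 0, 0, 0, -0.64, -1]
    - [-0.042, 0.115, 0, 0, 0, -0.64, -1]
    - [-0.042, 0.115, 0, 0, 0, -0.64, -1]

```text
time_s: 11.98
tcp_pos: [0.4, -0.0639, 0.2503]
orientation: [-1.571, 0.024, -0.024]
ft_force: [-0.1, 0.7, 0.1]
grip_width: -0.0
```

```bash
python3 - <<'E'
from h import *; import cv2
s=robot.observe();print(s["tcp_pos"],s["ft_force"].round(1),s["qpos"].round(2))
a=snapshot("top")[:,:,::-1][180:330,280:480]; w=snapshot("wrist")[:,:,::-1]
cv2.imwrite("pics/s4.png",np.hstack([cv2.resize(a,(400,300)),cv2.resize(w,(400,300))]))
E
```

```text
[ 0.40001888 -0.06386626  0.25032432] [-0.1  0.7  0.1] [-0.16  0.03 -0.27  1.27 -0.    1.44]
```

View pics/s4.png

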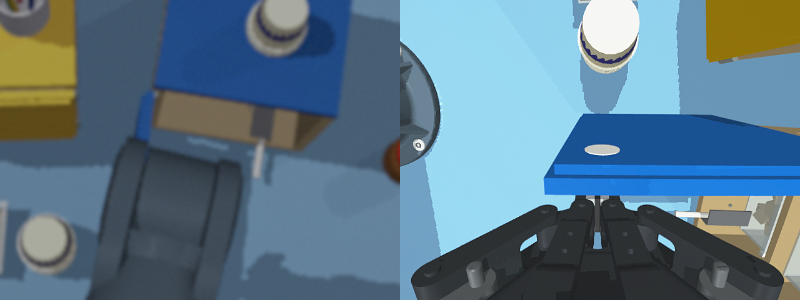

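The door is open at about 1.5 rad, well clear of the cups. I'll withdraw the finger from the back face, then raise it.

>>> play_rows:
  moves:
    - [0, -0.01, 0, 0, 0, 0, -1]
    - [-0.005, -0.03, 0, 0, 0, 0, -1]
    - [-0.01, -0.05, 0, 0, 0, 0, -1]
    - [-0.01, -0.06, 0.03, 0, 0, 0, -1]
    - [-0.01, -0.07, 0.07, 0, 0, 0, -1]
    - [-0.01, -0.1, 0.1, 0, 0, 0, -1]
    - [-0.01, -0.14, 0.12, 0, 0, 0, -1]
    - [-0.01, -0.18, 0.12, 0, 0, 0, -1]
    - [-0.01, -0.22, 0.12, 0, 0, 0, -1]
    - [-0.01, -0.26, 0.12, 0, 0, 0, -1]
    - [-0.03, -0.3, 0.12, 0, 0, 0, -1]
    - [-0.05, -0.34, 0.12, 0, 0, 0, -1]
    - [-0.05, -0.34, 0.12, 0, 0, 0, -1]
    - [-0.05, -0.34, 0.12, 0, 0, 0, -1]
    - [-0.05, -0.34, 0.12, 0, 0, 0, -1]

```text
time_s: 13.95
tcp_pos: [0.3505, -0.403, 0.3704]
orientation: [-1.571, 0.024, -0.024]
ft_force: [-0.2, 0.0, 0.5]
grip_width: 0.001
```

```bash
python3 - <<'E'
from h import *; import cv2
s=robot.observe();print(s["time_s"],s["tcp_pos"],s["ft_force"].round(1),abs(s["qvel"]).max())
t=snapshot("top")[:,:,::-1]; cv2.imwrite("pics/t5.png",t)
q=np.load("q.npy")
for a in (1.3,1.4,1.5,1.6): print(a,proj(camera_info("top"),door(q,a,[[0,-.226,.268],[-.010,-.226,.268]])).round(0).tolist())
E
```

```text
13.95 [ 0.35045956 -0.40298145  0.37044891] [-0.2  0.   0.5] 0.00724838016709754
1.3 [[368.0, 317.0], [364.0, 317.0]]
1.4 [[359.0, 318.0], [355.0, 318.0]]
1.5 [[349.0, 317.0], [345.0, 317.0]]
1.6 [[340.0, 316.0], [336.0, 315.0]]
```

View pics/t5.png

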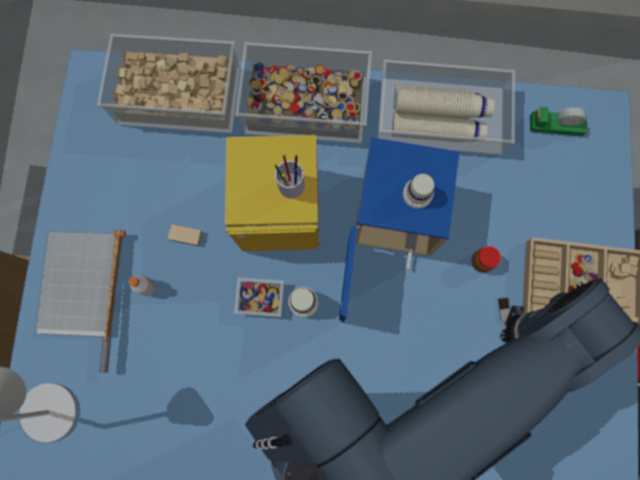

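The door's free corner is at about (346,319), which corresponds to roughly 1.5 rad. Everything in view stands where it did before, and the yellow door is shut. The gripper is clear, so I'll hand the job in.

```bash
python3 -c "
from plant import robot; print(robot.sign_off())"
```

```text
the job is handed in; nothing more can be done
None
```

The blue door is wide open and the job is handed in, at about 14 s of the 48 s allowed; no verdict was given.

- **Press:** With the fingers shut, I pressed the door at its dot until it had moved about 5 mm, with 7 N on the finger. I then backed off, and the wrist picture showed the door ajar at about 0.28 rad with nothing touching it.
- **Opening:** I put the closed fingertips behind the free edge and swept the door round, never gripping it.
- **Last checks:** The top picture puts the door at about 1.5 rad. The yellow cupboard looks shut and everything else in view is where it started. The arm hides most of the brush, but it passed well above it. The wrist force was about 0.5 N, in line with the sensor's drift in free air. I judged the door's stillness from one picture only.

No check failed or disagreed.

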